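# Hold the pin dispenser's sprung shutter half open

### The arm

A 6-joint arm with a two-finger parallel gripper is mounted at the origin on a cart in front of the work surface, level with it; the furniture and walls round the work are solid. World frame = base frame: x ahead of the robot, y to its left, z up, the work surface at z = 0. Lengths are in m, angles in rad, forces in N, time in s.
With the tool pointing down it reaches from about 0.35 to 0.975 m from the base axis. Payload 4.9 kg.
Tool frame: the origin (TCP) lies at the very end of the fingers, on their centre line; the grasp point (between the pads) lies 19 mm behind it; z points along the fingers, x is the direction in which the jaws open and shut, and the axes are right-handed (so a half turn about z gives the same grasp; the last joint's range is limited). The gripper opens to 85 mm and grips with 20 to 120 N. Pads are 22 mm wide; open, the fingers measure 114 mm over their backs; the gripper's body (76 mm by 85 mm) begins 54 mm behind the grasp point. The pads swing forward as they close: fully open they stand 13 mm farther back than shut.
Start: joints at [1.037, 0.053, 1.613, -0, 1.476, -0.119], TCP at [0.252, 0.572, 0.2] pointing down, gripper open.
Joint ranges: [-3.01, 3.01], [-1.01, 2.22], [0.06, 2.58], [-1.02, 4.17], [0.09, 2.62], [-3.14, 3.14]. Speed limits (rad/s): [2.57, 2.57, 3.14, 3.14, 3.14, 3.14].

### API

Orientations are given as [roll, pitch, yaw] about the fixed x, y, z axes, in that order (R = Rz(yaw) Ry(pitch) Rx(roll)).
In Python, from bench import readout, eyes, r, models gives the robot as it stands.
- The arm moves only by the shell command python3 -m crank 'ROWS' [FORCE]. ROWS is JSON, one flat list of numbers, 5 for each row, row after row: the shift along the tool's x, y, z in mm, then the turn about the tool's z in degrees, then the opening, from 0 (shut) to 1 (fully open). In form: [x, y, z, yaw, fingers, x, y, z, yaw, fingers, ...]. A call has exactly 10 rows; each row shifts and turns the commanded pose from where the row before left it, along the tool's axes as they then stand; what a row does not reach is not made up. A row lasts 1/8 s, in which the tool goes at most 62.5 mm and 10.7 degrees, less where a joint would pass 70% of its speed; a pose out of reach is approached as far as the arm can. A call is refused whole if a number of a shift passes 62.5 or a number of a turn 10.7, either way. A call with a gripper value outside its range is refused whole. The fingers move at their own pace and stop on an object; FORCE is the grip in N (left out, the last holds). Time passes only in rows, so rows that do not move let the fingers close, or fill a call up. It gives the time, the measured TCP pose, the force and the opening at its end, in the units of the state.
- readout.get_obs(): the state, without advancing time (a new reading comes with each control period).
- eyes.get_image(name): name is "side" or "top" or "wrist"; returns a dict with "image" (384x512x3 uint8, blue, green, red), "fov_y" (degrees; the focal length in pixels is half the picture's height over the tangent of half this angle, whatever the lens; pixels are square), "cx", "cy" (the principal point, pixels), "eye" and "attitude" of the camera in the world. Camera axes: x right, y up, looking along -z (the intrinsics and any distortion apply to the point x, -y, -z); pixel columns grow to the right and rows downward; lengths in m; the calibration is good to about 2 mm. A picture is of the moment at which its call begins. There is no depth.
- r.hand_in(): hands the job in, once; it reports no verdict.
Trained networks look in the newest picture that a camera, given by its name, has taken for a name from the list of things; names that differ only in an ending like _2 or _b are one class to them, and where a whole thing is asked for, a point or a joint stands for the part that bears it (a point fixed in the world has none). Each returns a list of dicts, best first, with "conf" (0 to 1); they miss things now and then, are a little off and sometimes report something else, mostly with a low value. They report only what shows in the picture. A call takes as long as a camera call.
- models.find_in(camera, label): "at" ([x, y, z] in m, in world coordinates, good to about 4 mm: the middle of the surface that is visible of it).
- models.silhouettes(camera, label): "mask" (384x512 bool, what is visible of it).
- models.mark_of(camera, label): "at" ([x, y, z] in m, in world coordinates, good to about 4 mm: a listed point, or the origin of a listed thing).
The state is a dict: "clock": time; "joint_pos": joint angles; "qvel": joint speeds; "tau": joint torques, N m; "position": TCP position; "orientation": TCP orientation; "force": force on the tool from outside, world axes, zero at the start; "torque": the same for the moment, N m; "opening": finger opening in m.
Only numpy, scipy, OpenCV 4.12 (cv2) and the standard library are available. Lean on these libraries where they do the work, as an engineer would, in place of code of your own. Each camera call takes 0.05 s, during which the arm holds its last target.

### The job

On the metal pin dispenser, slide the sprung shutter fully open by its handle until you feel it against its stop, then ease it back, without letting it snap, to half of its travel, so that its leading edge lies over the partition: the first pin chamber all open, the second all covered. Finish while still holding the shutter there with the gripper against its spring (do not let go), and leave the other things on the bench where they lie.

Things in the scene. Friction and masses are not known exactly. Their poses are not given: they have to be found in the camera images.
- dispenser: low metal pin dispenser fixed to the bench: foot plate 240 x 104 mm (x = -85 to 155 mm), block top 40 mm high, side strips 48, spring clamps at the +x end 56. Origin on the bench, z up, x the way the shutter opens: roughly to the robot's left (within 0.4 rad). Two open-topped chambers in line under the shutter: first x = -58 to -35 mm, second x = -25 to -2; a 10 mm partition between
- shutter (a joint): travel of the shutter in m: 0 shut (where its spring keeps it), grows as it slides along the dispenser's +x to the stop at 0.060; 0.030 is half travel. The spring pushes towards shut with 3 N at 0, rising evenly to 7 N at half travel and 11 N at the stop; friction adds about 0.4 N
- handle (a point): middle of the shutter's upright handle, 61.5 mm above the bench: a steel tab 12 mm thick along the slide, 36 wide across it, top at 78.5 mm; shutter plate top at 44.5, a 20 x 44 mm collar at the tab's root to 48.5. Moves with the shutter (x = -45 mm in the dispenser's frame when shut). Axes as the dispenser's. Nothing over 50 mm high stands within 50 mm of the tab in its travel
- leading_edge (a point): middle of the shutter plate's leading edge, on the plate's top 44.5 mm above the bench; moves with the shutter (at x = -60 mm in the dispenser's frame when shut). The plate is 65 mm long, 66 wide, 4 thick, and trails from here to +x
- partition_middle (a point): middle of the partition between the two chambers, on top of the block (x = -30 mm in the dispenser's frame); the leading edge lies over it at half travel
- lock_cylinder_1: a brass lock cylinder, 35 mm across, 30 high, standing beside the dispenser; a bystander, not to be moved
- lock_cylinder_4: another such brass lock cylinder beside the dispenser; a bystander, not to be moved
- padlock_2: a brass padlock lying flat, 68 x 42 x 17 mm; a bystander, not to be moved
- plug_follower_1: a plain rod, 100 mm long, 12 thick, lying on the robot's side of the dispenser; a bystander, not to be moved
- tweezers: steel tweezers, 112 mm long, lying on the robot's side of the dispenser; a bystander, not to be moved
- pliers_2: pliers, 176 x 44 x 11 mm, lying to the left; a bystander, not to be moved
- screwdriver_3: a screwdriver, 130 mm long, 16 thick, lying to the right; a bystander, not to be moved

How it is judged:
On the way:
1. the shutter is slid fully open against its stop (value of joint shutter above 0.057 m), for 0.2 s.
At the end, for the whole second after the job is handed in: the shutter stands still at half travel, 25 to 35 mm open (leading edge over the partition), held there by the gripper's fingers alone (more than 3 N on it), no other thing leaning on it, and every bystander within 30 mm of where it lay (value of joint shutter between 0.025 and 0.035 m and velocity of joint shutter between -0.01 and 0.01 m/s and contact force between the fingers and shutter above 3 N and contact force between each of lock_cylinder_1, lock_cylinder_4, padlock_2, plug_follower_1, tweezers, pliers_2, screwdriver_3 and shutter below 0.3 N and distance of each of lock_cylinder_1, lock_cylinder_4, padlock_2, plug_follower_1, tweezers, pliers_2, screwdriver_3 from where it was at the start of the episode below 0.03 m); the arm keeps its last pose, push and grip.
It fails at once if the shutter is let snap back (faster than 0.35 m/s) (velocity of joint shutter below -0.35 m/s).
It fails at once if a bystander is pushed away by more than 30 mm (distance of any of lock_cylinder_1, lock_cylinder_4, padlock_2, plug_follower_1, tweezers, pliers_2, screwdriver_3 from where it was at the start of the episode above 0.03 m).
It also fails if it takes over 29 s, if anything falls off the work surface, if the arm or the gripper's body presses on something with over 40 N, if the wrist force passes 120 N, or if a joint passes its speed limit or range.

## Working session

There is one attempt and no reset: what is moved stays moved. The work goes in short steps, Python scripts to look and compute and a shell command to move; the robot and the scene stay as the last step left them, time stands still between calls to the robot, and variables do not carry over. Pictures are saved under pics/ and viewed, and the job is handed in when it is done.

```bash
ls; mkdir -p pics; python3 - <<'E'
from bench import readout, eyes, r, models
import cv2
o=readout.get_obs()
print({k:o[k] for k in("clock","position","orientation","force","opening")})
for c in("top","side"):
    im=eyes.get_image(c); cv2.imwrite(f"pics/{c}0.png",im["image"])
    print(c,im["fov_y"],im["cx"],im["cy"],im["eye"],im["attitude"],[k for k in im])
    for l in("handle","leading_edge","partition_middle","dispenser"):
        print(l,[(x["conf"],x["at"]) for x in models.mark_of(c,l)][:2])
E
```

```text
pics
{'clock': 0.0, 'position': array([0.25152155, 0.5714031 , 0.19885309]), 'orientation': array([-3.14134774e+00,  2.06350557e-03,  1.15602916e+00]), 'force': array([ 0.02634497, -0.27411672, -0.88914257]), 'opening': 0.08569606477008293}
top 48.2259915270305 253.29001565256286 186.27051505150632 [ 0.26579576 -0.14000503  1.31288802] [ 1.67037898e-01  1.08110031e-03 -1.54765643e+00] ['image', 'fov_y', 'cx', 'cy', 'eye', 'attitude']
handle [(0.94, [0.4939, -0.1985, 0.0629])]
leading_edge [(0.57, [0.4884, -0.2134, 0.0392])]
partition_middle [(0.78, [0.4923, -0.1786, 0.0359])]
dispenser [(0.56, [0.4992, -0.1546, -0.0022])]
side 53.79743394240299 258.4098931839879 191.14955756880266 [ 0.42310291 -0.97358036  0.50899213] [ 1.10548381  0.02216935 -0.11475589] ['image', 'fov_y', 'cx', 'cy', 'eye', 'attitude']
handle [(0.82, [0.4923, -0.1993, 0.0607])]
leading_edge [(0.92, [0.4847, -0.2162, 0.0433])]
partition_middle [(0.56, [0.4971, -0.1844, 0.0379])]
dispenser [(0.71, [0.5088, -0.1537, -0.0007])]
```

View pics/top0.png

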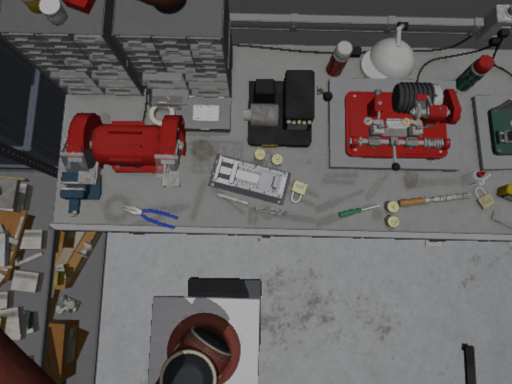

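View pics/side0.png

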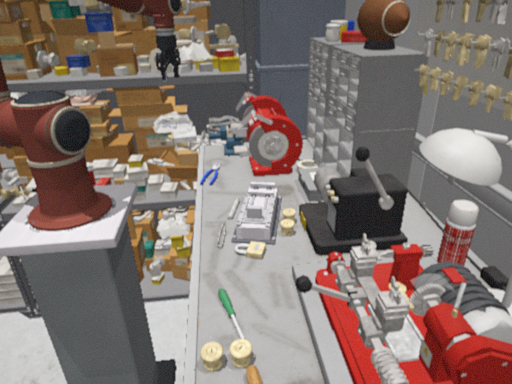

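```bash
cat > h.py <<'E'
from bench import readout, eyes, r, models
import cv2, numpy as np
from scipy.spatial.transform import Rotation as R
def cam(im):
    f=im["image"].shape[0]/2/np.tan(np.radians(im["fov_y"]/2))
    return f,R.from_euler("xyz",im["attitude"]).as_matrix(),np.array(im["eye"])
def proj(im,P):
    f,A,e=cam(im); p=(np.atleast_2d(P)-e)@A
    return np.c_[im["cx"]+f*p[:,0]/-p[:,2], im["cy"]-f*p[:,1]/-p[:,2]]
def back(im,uv,z):
    f,A,e=cam(im); uv=np.atleast_2d(uv)
    d=np.c_[(uv[:,0]-im["cx"])/f,-(uv[:,1]-im["cy"])/f,-np.ones(len(uv))]@A.T
    return e+d*((z-e[2])/d[:,2])[:,None]
def rect(im,c,yaw,z,half=(.16,.11),s=2500):
    # rectified picture: dispenser x right, y up
    W,H=int(2*half[0]*s),int(2*half[1]*s)
    u,v=np.meshgrid(np.arange(W),np.arange(H)); a=u/s-half[0]; b=half[1]-v/s
    X=c[0]+a*np.cos(yaw)-b*np.sin(yaw); Y=c[1]+a*np.sin(yaw)+b*np.cos(yaw)
    q=proj(im,np.c_[X.ravel(),Y.ravel(),np.full(X.size,z)]).reshape(H,W,2).astype(np.float32)
    return cv2.remap(im["image"],q[...,0],q[...,1],cv2.INTER_CUBIC)
E
python3 - <<'E'
from h import *
im=eyes.get_image("top")
for m in models.silhouettes("top","dispenser"):
    k=m["mask"].astype(np.uint8); v,u=np.nonzero(k)
    P=back(im,np.c_[u,v],0.02)[:,:2]
    rr=cv2.minAreaRect((P*1000).astype(np.float32)); ev=np.linalg.eigh(np.cov(P.T))[1][:,1]
    print(m["conf"],k.sum(),rr,np.degrees(np.arctan2(ev[1],ev[0])))
for l in("handle","shutter"):
    for m in models.silhouettes("top",l): 
        v,u=np.nonzero(m["mask"]); print(l,m["conf"],len(u),u.mean(),v.mean(),u.min(),u.max(),v.min(),v.max())
cv2.imwrite("pics/rect0.png",rect(im,(0.505,-.155),np.pi/2-0.27,.045,half=(.15,.1)))
s=eyes.get_image("side")
c=s["image"][160:280,190:330]; cv2.imwrite("pics/sidez.png",cv2.resize(c,None,fx=5,fy=5,interpolation=2))
E
```

```text
0.84 2478 ((506.14007568359375, -121.21011352539062), (236.38243103027344, 103.84111022949219), 76.8019027709961) 77.17504835022804
0.61 497 ((506.7716369628906, -149.0287628173828), (133.646240234375, 58.163814544677734), 76.98876190185547) 74.96507423329587
handle 0.84 429 266.61538461538464 181.92074592074593 238 281 172 192
shutter 0.97 421 268.0095011876485 181.36342042755345 239 281 168 193
shutter 0.32 111 232.7927927927928 198.7027027027027 218 247 194 204
```

View pics/rect0.png

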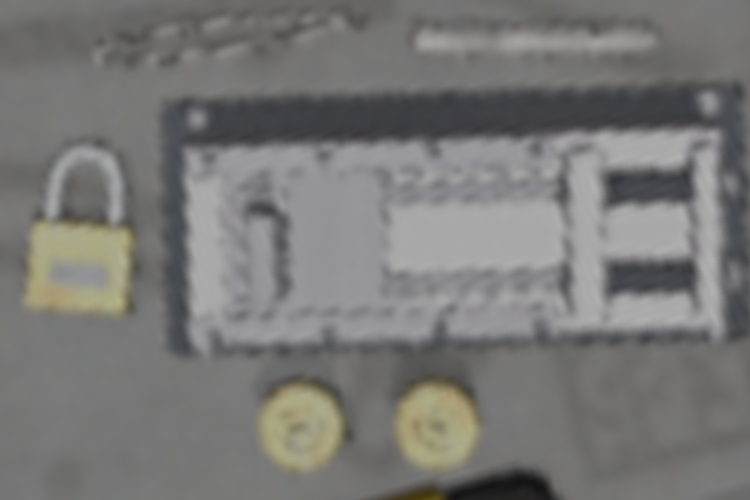

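View pics/sidez.png

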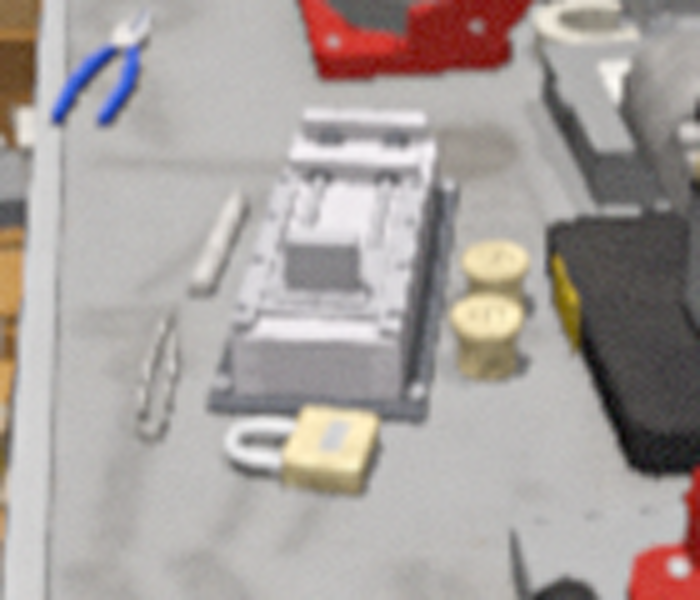

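Top view: the dispenser runs across (215..290, 160..200), opening to the left, and the two cylinders are on its far side. Yaw is about 76.5° and the handle is at about (0.490, -0.1985). Moving over it.

```bash
python3 -m crank '[0,0,0,-10.3,0.7, -52,30,0,0,0.7, -52,30,0,0,0.7, -52,30,0,0,0.7, -52,30,0,0,0.7, -52,30,0,0,0.7, -52,30,0,0,0.7, -52,30,0,0,0.7, -52,30,0,0,0.7, -52,30,0,0,0.7]' 60
```

```text
clock: 2.0
position: [0.4058, 0.0521, 0.2006]
orientation: [3.14, -0.0, 1.336]
force: [1.5, 0.3, -0.2]
opening: 0.0594
```

```bash
python3 -m crank '[-40,25,0,0,0.7, -40,25,0,0,0.7, -40,25,10,0,0.7, -40,25,10,0,0.7, -40,25,20,0,0.7, -24,15,20,0,0.7, 0,0,15,0,0.7, 0,0,0,0,0.7, 0,0,0,0,0.7, 0,0,0,0,0.7]' 60
python3 - <<'E'
from h import *
o=readout.get_obs(); print(o["position"],o["orientation"])
for c in("wrist","side","top"):
    im=eyes.get_image(c); cv2.imwrite(f"pics/{c}1.png",im["image"])
    for l in("handle","leading_edge","partition_middle","dispenser"):
        print(c,l,[(x["conf"],x["at"]) for x in models.mark_of(c,l)][:2])
E
```

```text
clock: 3.25
position: [0.49, -0.196, 0.1264]
orientation: [3.14, 0.001, 1.337]
force: [0.5, 0.0, 0.5]
opening: 0.0598
[ 0.49004374 -0.19596089  0.12637026] [3.13955532e+00 5.12886588e-04 1.33699537e+00]
wrist handle [(0.59, [0.4907, -0.196, 0.0618])]
wrist leading_edge [(0.65, [0.4893, -0.2047, 0.0454]), (0.42, [0.4734, -0.2689, -0.0058])]
wrist partition_middle [(0.84, [0.4917, -0.1824, 0.0397])]
wrist dispenser [(0.89, [0.5032, -0.1539, -0.0031])]
side handle [(0.63, [0.4919, -0.1969, 0.0604])]
side leading_edge [(0.81, [0.4895, -0.2144, 0.0399])]
side partition_middle [(0.97, [0.5, -0.1829, 0.0379])]
side dispenser [(0.79, [0.5059, -0.1551, -0.0036])]
top handle [(0.76, [0.4939, -0.1986, 0.0636])]
top leading_edge [(0.59, [0.4906, -0.2118, 0.0424])]
top partition_middle [(0.69, [0.4933, -0.1814, 0.0384])]
top dispenser [(0.73, [0.501, -0.1579, 0.0001]), (0.27, [0.4701, -0.2707, -0.0001])]
```

View pics/wrist1.png

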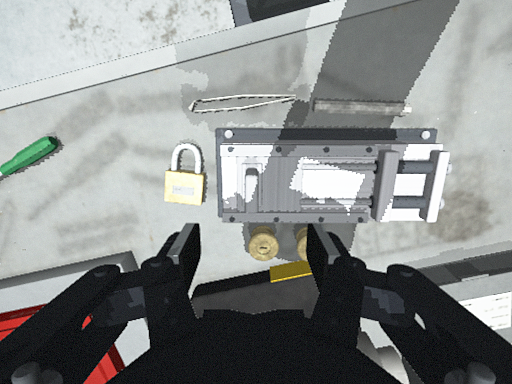

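View pics/side1.png

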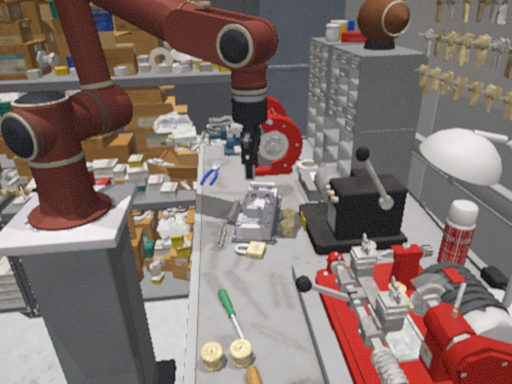

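```bash
python3 -m crank '[-2,1,15,0,0.7, 0,0,15,0,0.7, 0,0,15,0,0.7, 0,0,15,0,0.7, 0,0,11,0,0.7, 0,0,0,0,0.7, 0,0,0,0,0.7, 0,0,0,0,0.7, 0,0,0,0,0.7, 0,0,0,0,0.7]' 60
python3 - <<'E'
from h import *
for c in("wrist","side"):
    im=eyes.get_image(c); cv2.imwrite(f"pics/{c}2.png",im["image"] if c=="wrist" else cv2.resize(im["image"][130:270,190:330],None,fx=4,fy=4,interpolation=2))
E
```

```text
clock: 5.25
position: [0.4901, -0.1988, 0.0544]
orientation: [3.141, 0.0, 1.336]
force: [0.2, -0.4, -0.2]
opening: 0.0598
```

View pics/wrist2.png

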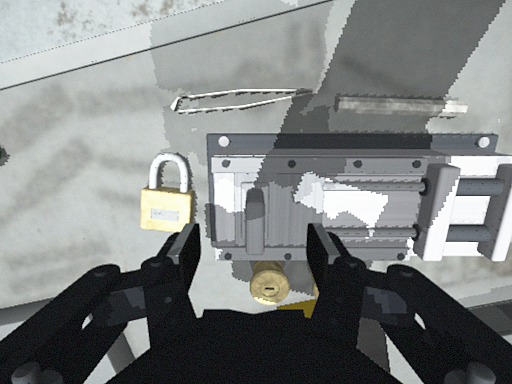

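View pics/side2.png

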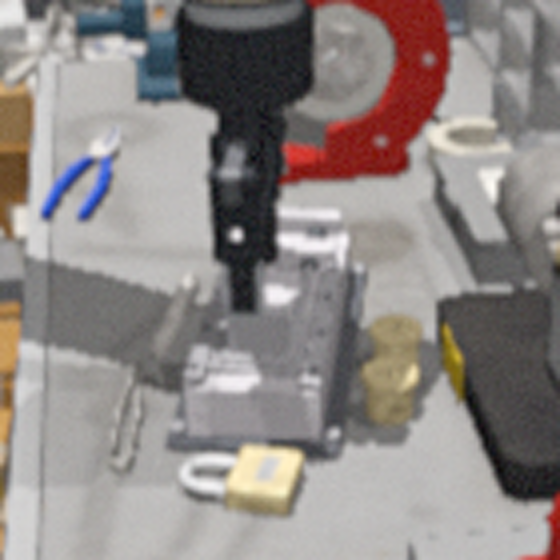

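```bash
python3 - <<'E'
from h import *
im=eyes.get_image("wrist")
o=readout.get_obs(); T=o["position"]; A=R.from_euler("xyz",o["orientation"]).as_matrix()
for n,d in(("tcp",(0,0,0)),("padL",(-.03,0,-.019)),("tiprobotside",(0,-.011,0)),("tcp@.0785",(0,0,-.024)),("@.0785 -18",(0,-.018,-.024)),("@.0785 +18",(0,.018,-.024)),("tipLneg",(-.03,-.011,0)),("tipLpos",(-.03,.011,0))):
    print(n,proj(im,T+A@np.array(d)).round(0))
c=im["image"][150:300,180:340]; cv2.imwrite("pics/wz.png",cv2.resize(c,None,fx=4,fy=4))
E
```

```text
tcp [[254. 213.]]
padL [[206. 224.]]
tiprobotside [[254. 198.]]
tcp@.0785 [[254. 228.]]
@.0785 -18 [[254. 200.]]
@.0785 +18 [[254. 254.]]
tipLneg [[210. 198.]]
tipLpos [[211. 228.]]
```

View pics/wz.png

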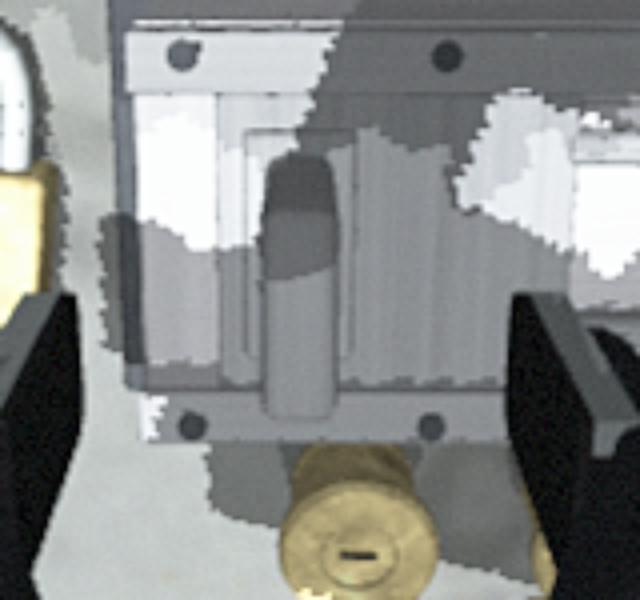

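Wrist view: the tab top spans rows 202..254 at column 255, matching the projected tool position, so the fingers straddle it centrally. Closing.

```bash
python3 -m crank '[0,0,0,0,0.4, 0,0,0,0,0.25, 0,0,0,0,0.1, 0,0,0,0,0, 0,0,0,0,0, 0,0,0,0,0, 0,0,0,0,0, 0,0,0,0,0, 0,0,0,0,0, 0,0,0,0,0]' 60
```

```text
clock: 6.65
position: [0.49, -0.1987, 0.0541]
orientation: [3.142, 0.0, 1.336]
force: [0.1, 0.3, 0.7]
opening: 0.0002
```

```bash
python3 - <<'E'
from h import *
a=eyes.get_image("wrist")["image"][130:320,150:370]; cv2.imwrite("pics/w3.png",cv2.resize(a,None,fx=3.5,fy=3.5))
for c in("side","top"):
    im=eyes.get_image(c); u,v=proj(im,readout.get_obs()["position"])[0].astype(int); print(c,u,v)
    cv2.imwrite(f"pics/{c}3.png",cv2.resize(im["image"][v-60:v+50,u-60:u+60],None,fx=5,fy=5,interpolation=2))
o=readout.get_obs(); print(o["opening"],o["force"])
E
```

```text
side 253 215
top 275 182
0.0004204830599392482 [ 0.23798921  0.62963193 -0.31400852]
```

View pics/w3.png

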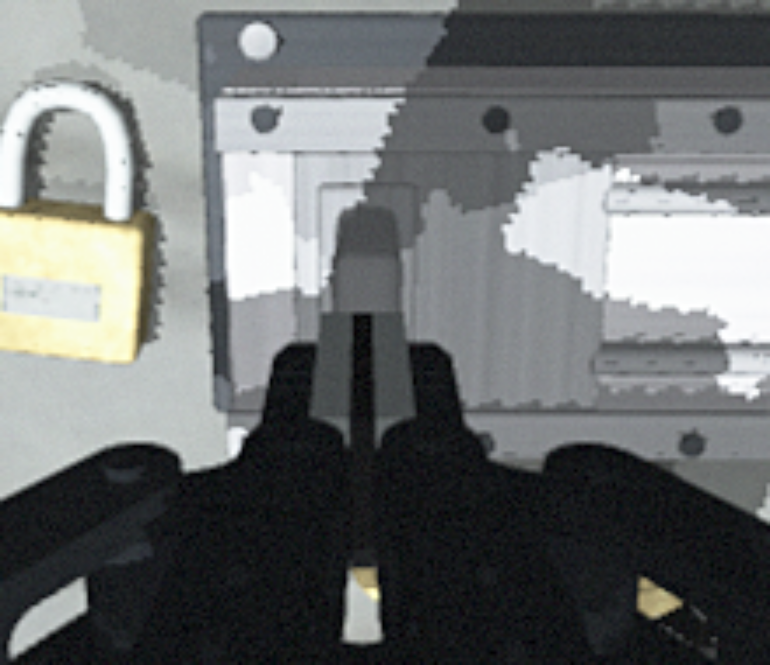

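View pics/side3.png

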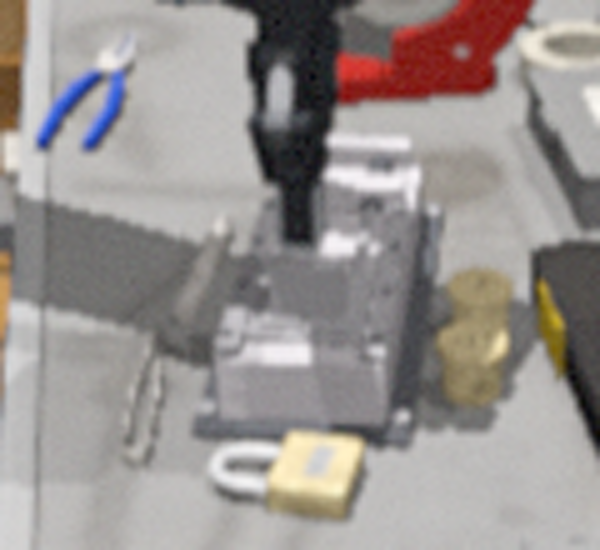

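```bash
python3 - <<'E'
from h import *
im=eyes.get_image("side")
for z in(.054,.07,.08,.09,.1): print(z,proj(im,[.49,-.1987,z]).round(1), proj(im,[.49,-.196,z+.0723]).round(1))
w=eyes.get_image("wrist")
o=readout.get_obs(); T=o["position"]; A=R.from_euler("xyz",o["orientation"]).as_matrix()
print("wrist eye in tool",A.T@(w["eye"]-T), "att", w["attitude"])
for z in(0,-.01,-.02,-.03,-.04): print(z,proj(w,[T+A@np.array(d) for d in((0,-.011,z),(0,.011,z))]).round(0).tolist())
s1=cv2.imread("pics/side1.png"); cv2.imwrite("pics/s1z.png",cv2.resize(s1[120:240,190:320],None,fx=5,fy=5,interpolation=2))
cv2.imwrite("pics/s3z.png",cv2.resize(im["image"][140:260,190:320],None,fx=5,fy=5,interpolation=2))
print(o["joint_pos"])
E
```

```text
0.054 [[253.3 215.6]] [[252.3 187.8]]
0.07 [[253.1 209.7]] [[252.1 181.5]]
0.08 [[253. 206.]] [[251.9 177.5]]
0.09 [[252.8 202.3]] [[251.8 173.5]]
0.1 [[252.7 198.5]] [[251.7 169.4]]
wrist eye in tool [-0.00049396 -0.06930152 -0.17371971] att [-2.78794725e-01  2.94632619e-04  1.33494568e+00]
0 [[254.0, 198.0], [254.0, 228.0]]
-0.01 [[254.0, 203.0], [254.0, 234.0]]
-0.02 [[254.0, 208.0], [254.0, 241.0]]
-0.03 [[254.0, 215.0], [254.0, 249.0]]
-0.04 [[254.0, 222.0], [254.0, 258.0]]
[-5.25986838e-01 -3.87521181e-02  1.95996308e+00 -2.04594288e-05
  1.22036320e+00 -1.86177563e+00]
```

View pics/s1z.png

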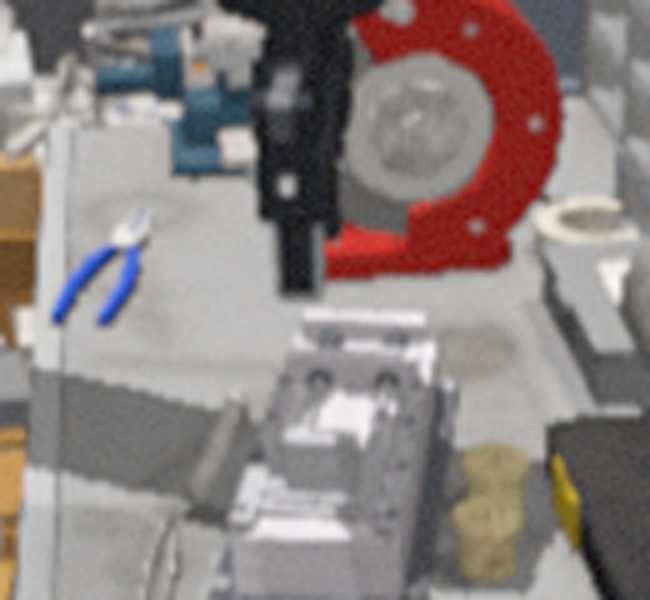

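View pics/top3.png

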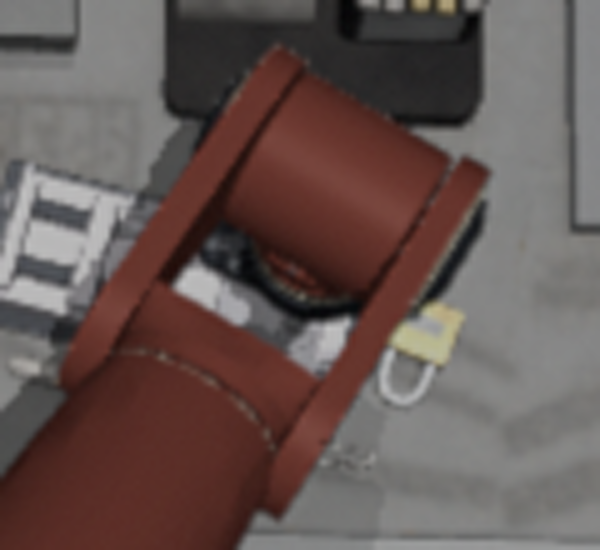

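The fingers closed over the top of the tab. In both the side and wrist views the fingertips sit about 30 mm higher than the reported TCP. I'll reopen, then lower in steps with checks.

```bash
python3 -m crank '[0,0,0,0,0.6, 0,0,0,0,0.6, 0,0,0,0,0.6, 0,0,0,0,0.6, 0,0,0,0,0.6, 0,0,5,0,0.6, 0,0,5,0,0.6, 0,0,5,0,0.6, 0,0,5,0,0.6, 0,0,0,0,0.6]' 60
python3 - <<'E'
from h import *
a=eyes.get_image("wrist")["image"][130:320,150:370]; cv2.imwrite("pics/w4.png",cv2.resize(a,None,fx=3.5,fy=3.5))
im=eyes.get_image("side"); cv2.imwrite("pics/s4.png",cv2.resize(im["image"][140:260,190:320],None,fx=5,fy=5,interpolation=2))
o=readout.get_obs(); print(o["opening"],o["force"],o["position"])
E
```

```text
clock: 8.15
position: [0.4895, -0.1984, 0.0334]
orientation: [-3.14, -0.0, 1.336]
force: [-0.2, -0.5, 0.2]
opening: 0.051
0.05122922250164631 [ 0.54847924 -0.78953702  0.17944894] [ 0.48995727 -0.19864793  0.03404575]
```

View pics/w4.png

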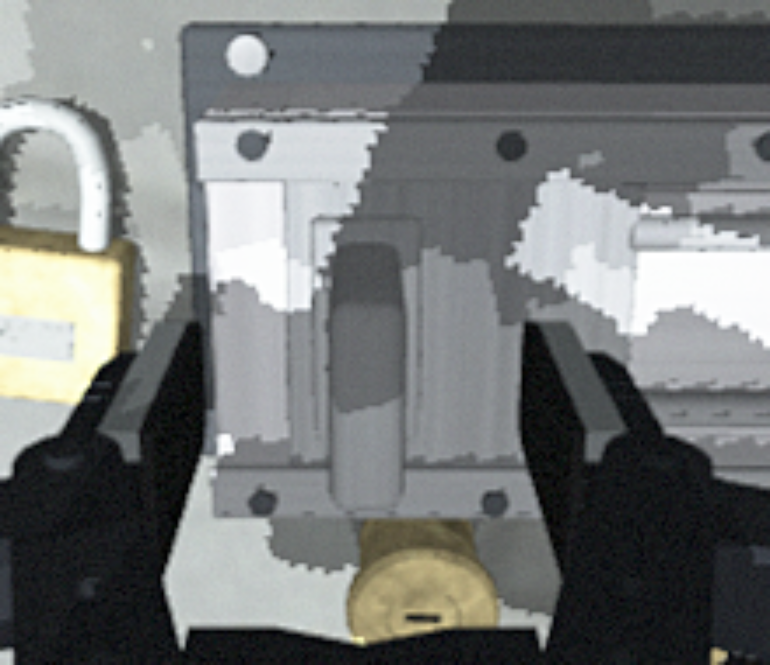

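View pics/s4.png

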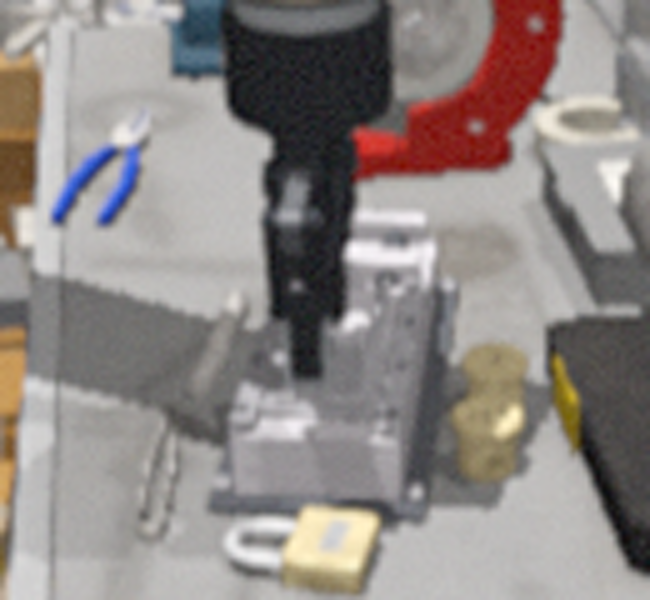

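```bash
python3 -m crank '[0,0,5,0,0.6, 0,0,5,0,0.6, 0,0,0,0,0.4, 0,0,0,0,0.25, 0,0,0,0,0.1, 0,0,0,0,0, 0,0,0,0,0, 0,0,0,0,0, 0,0,0,0,0, 0,0,0,0,0]' 60
python3 - <<'E'
from h import *
a=eyes.get_image("wrist")["image"][130:320,150:370]; cv2.imwrite("pics/w5.png",cv2.resize(a,None,fx=3.5,fy=3.5))
o=readout.get_obs(); print(o["opening"],o["force"],o["position"])
E
```

```text
clock: 9.5
position: [0.4903, -0.1979, 0.0244]
orientation: [3.141, -0.001, 1.336]
force: [1.5, 5.3, 4.0]
opening: 0.0109
0.010986392589534119 [0.19472985 4.67894987 3.68617464] [ 0.49024864 -0.19785909  0.02441131]
```

View pics/w5.png

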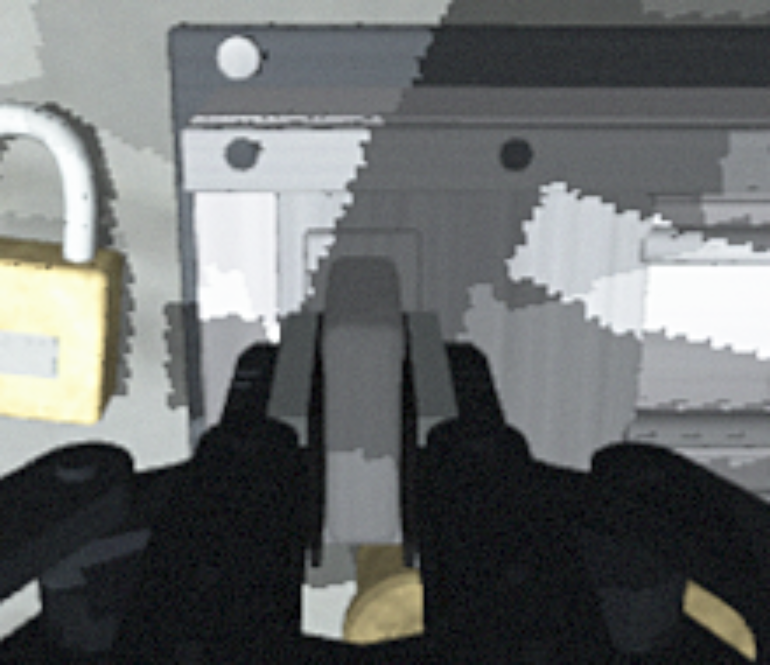

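Gripped: opening 11 mm, with the tab visibly between the pads at (255, 210..280). Sliding open.

```bash
python3 -m crank '[3,0,0,0,0, 6,0,0,0,0, 6,0,0,0,0, 6,0,0,0,0, 6,0,0,0,0, 6,0,0,0,0, 6,0,0,0,0, 6,0,0,0,0, 6,0,0,0,0, 4,0,0,0,0]' 80
```

```text
clock: 10.8
position: [0.5026, -0.1472, 0.0244]
orientation: [3.141, 0.005, 1.336]
force: [-3.5, -10.4, 1.0]
opening: 0.0104
```

```bash
python3 - <<'E'
from h import *
a=eyes.get_image("wrist")["image"][110:320,130:390]; cv2.imwrite("pics/w6.png",cv2.resize(a,None,fx=3,fy=3))
o=readout.get_obs(); d=o["position"]-np.array([.4902,-.1979,.0244]); c,s=np.cos(1.336),np.sin(1.336)
F=o["force"]; print(o["clock"],o["opening"],F,"slide",d@[c,s,0],"lat",d@[s,-c,0],"Fx",F@[c,s,0])
E
```

```text
10.85 0.01041098859199452 [-3.03986468 -8.26790184  2.73773316] slide 0.052601772624454646 lat 0.00024322117928129555 Fx -8.7482540755977
```

View pics/w6.png

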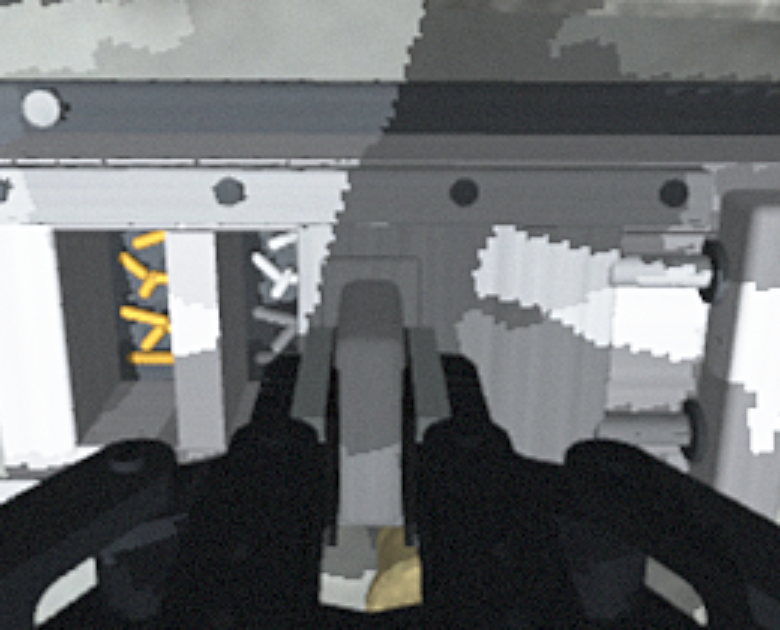

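The shutter follows, with both chambers showing. On to the stop.

```bash
python3 -m crank '[3,0,0,0,0, 3,0,0,0,0, 2,0,0,0,0, 2,0,0,0,0, 2,0,0,0,0, 0,0,0,0,0, 0,0,0,0,0, 0,0,0,0,0, 0,0,0,0,0, 0,0,0,0,0]' 80
python3 - <<'E'
from h import *
im=eyes.get_image("wrist");a=im["image"][110:320,130:390]; cv2.imwrite("pics/w7.png",cv2.resize(a,None,fx=3,fy=3))
o=readout.get_obs(); d=o["position"]-np.array([.4902,-.1979,.0244]); c,s=np.cos(1.336),np.sin(1.336)
F=o["force"]; print(o["clock"],o["opening"],F,"slide",d@[c,s,0],"lat",d@[s,-c,0],"Fx",F@[c,s,0])
for l in("handle","leading_edge","partition_middle","dispenser"): print(l,[(x["conf"],x["at"]) for x in models.mark_of("wrist",l)][:2])
E
```

```text
clock: 12.1
position: [0.5044, -0.1397, 0.0244]
orientation: [3.141, 0.013, 1.336]
force: [-6.9, -23.2, -0.3]
opening: 0.0102
12.15 0.010619572174317509 [ -7.81119043 -23.00248724  -0.48090762] slide 0.05993461626494041 lat 0.00024555270505102316 Fx -24.1885727856679
handle [(0.67, [0.504, -0.1387, 0.0618])]
leading_edge [(0.82, [0.5023, -0.1506, 0.048])]
partition_middle [(0.58, [0.4955, -0.1843, 0.0381])]
dispenser [(0.73, [0.5028, -0.153, -0.0019])]
```

View pics/w7.png

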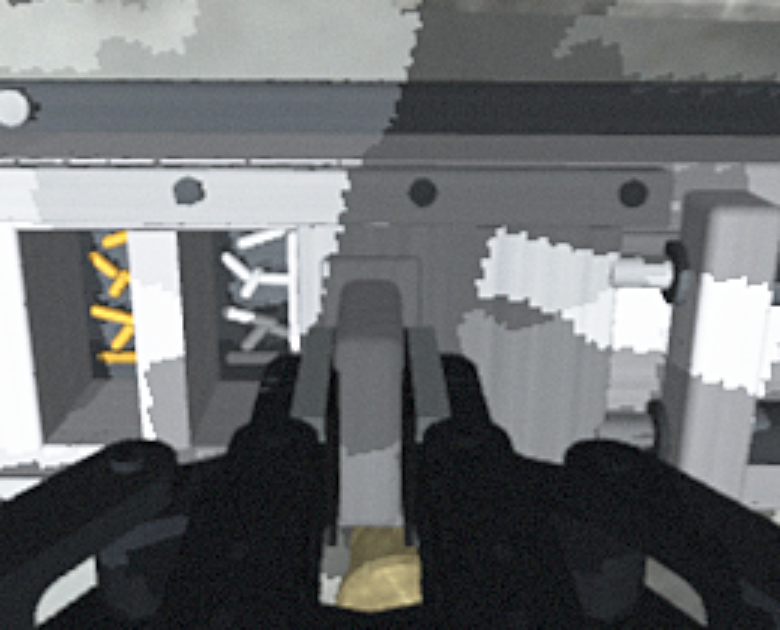

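It's against the stop: slide is 59.9 mm, force has risen to 24 N (well above the 11 N spring), and both chambers are open. Easing back.

```bash
python3 -m crank '[-4,0,0,0,0, -4,0,0,0,0, -4,0,0,0,0, -4,0,0,0,0, -4,0,0,0,0, -4,0,0,0,0, -4,0,0,0,0, -4,0,0,0,0, -3,0,0,0,0, 0,0,0,0,0]' 80
python3 -m crank '[0,0,0,0,0, 0,0,0,0,0, 0,0,0,0,0, 0,0,0,0,0, 0,0,0,0,0, 0,0,0,0,0, 0,0,0,0,0, 0,0,0,0,0, 0,0,0,0,0, 0,0,0,0,0]' 80
python3 - <<'E'
from h import *
im=eyes.get_image("wrist");a=im["image"][110:320,130:390]; cv2.imwrite("pics/w8.png",cv2.resize(a,None,fx=3,fy=3))
o=readout.get_obs(); d=o["position"]-np.array([.4902,-.1979,.0244]); c,s=np.cos(1.336),np.sin(1.336)
F=o["force"]; print(o["clock"],o["opening"],F,"slide",d@[c,s,0],"lat",d@[s,-c,0],"Fx",F@[c,s,0])
for l in("handle","leading_edge","partition_middle"): print(l,[(x["conf"],x["at"]) for x in models.mark_of("wrist",l)][:2])
E
```

```text
clock: 13.6
position: [0.4972, -0.1692, 0.0245]
orientation: [3.141, 0.003, 1.336]
force: [-3.4, -6.6, 2.6]
opening: 0.0101
clock: 14.85
position: [0.4973, -0.169, 0.0245]
orientation: [3.141, 0.003, 1.336]
force: [-3.6, -6.8, 2.3]
opening: 0.0105
14.9 0.01020150181771367 [-3.60864044 -7.20969995  1.77994128] slide 0.02975997164954603 lat 0.00017406242334044536 Fx -7.851410174877647
handle [(0.65, [0.4981, -0.1722, 0.0607]), (0.31, [0.4724, -0.2695, -0.0064])]
leading_edge [(0.83, [0.4943, -0.1811, 0.0474])]
partition_middle [(0.58, [0.4926, -0.1851, 0.0385])]
```

View pics/w8.png

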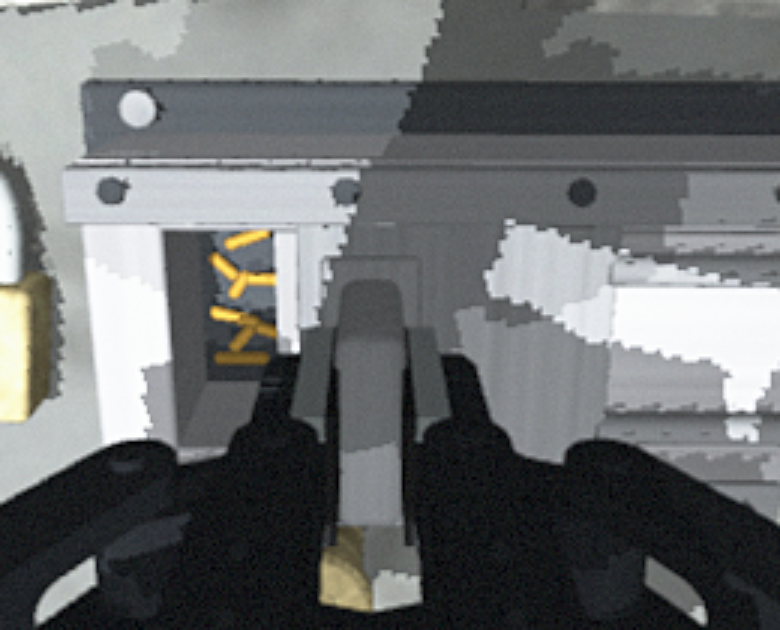

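The first chamber (orange pins) is open, the second is covered, and about 5 mm of the 10 mm partition shows. The slide is 29.8 mm and steady, so I'm handing in.

```bash
python3 -c "
from bench import r
print(r.hand_in())"
```

```text
the job is handed in; nothing more can be done
None
```

The job is handed in with the shutter held at half travel and the gripper still closed on its handle. No verdict was reported, so what follows is from my own checks.

- **Open to the stop:** I slid the shutter to 59.9 mm. The force rose to 24 N against the 11 N spring, and both chambers showed open. I held it there for about half a second.
- **Eased back:** it came back at about 30 mm/s. It stayed at 29.8 mm for over a second, with about 7.9 N of spring load on the gripper and the grip set to 80 N.
- **Last wrist picture:** the first chamber was all open and the second covered, with the leading edge about midway over the 10 mm partition.

**What went wrong or disagreed:**
- **First grip missed:** the fingers closed just above the tab. The pictures showed the fingertips about 30 mm higher than the reported tool position. I reopened, went 30 mm lower by the pictures, and the second grip held, reading 10 to 11 mm on the 12 mm tab.
- **Marker off by a few millimetres:** in the last check the network put the leading edge about 4 mm past the partition middle, within its stated error. The picture and the measured slide agreed with half travel.
- **Bystanders:** I saw no contact with them, but I did not measure their positions again at the end.

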